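# Gauge the cap height, then twist the tight cap off the sample jar

### The arm

A 6-joint arm with a two-finger parallel gripper is mounted at the origin on a cart in front of the work surface, level with it; the furniture and walls round the work are solid. World frame = base frame: x ahead of the robot, y to its left, z up, the work surface at z = 0. Lengths are in mm, angles in rad, forces in N, time in s.
With the tool pointing down it reaches from about 400 to 925 mm from the base axis. Payload 12.5 kg.
Tool frame: the origin (TCP) lies at the very end of the fingers, on their centre line; the grasp point (between the pads) lies 19 mm behind it; z points along the fingers, y is the line along which they close (so a half turn about z gives the same grasp; the last joint's range is limited). The gripper opens to 95 mm and grips with 3 to 60 N. Pads are 20 mm wide; open, the fingers measure 119 mm over their backs; the gripper's body (75 mm by 180 mm) begins 59 mm behind the grasp point.
Start: joints at [-1.388, 0.491, 1.559, -0, 1.092, -0.106], TCP at [178.025, -599.131, 176.961] pointing down, gripper open.
Joint ranges: [-3.1, 3.1], [-0.84, 2.19], [0.05, 2.79], [-1.13, 4.28], [0.06, 2.93], [-2.69, 2.69]. Speed limits (rad/s): [2.22, 2.22, 2.79, 3.14, 3.14, 3.14].

### API

Orientations are given as [roll, pitch, yaw] about the fixed x, y, z axes, in that order (R = Rz(yaw) Ry(pitch) Rx(roll)).
In Python, from cell import state, read_camera, camera_info, job_done gives the robot as it stands.
- The arm moves only by the shell command python3 -m handwheel, which reads ROWS from standard input. ROWS is a JSON list of rows, 1 to 5 of them, each of 5 numbers: dx, dy, dz in mm, then a turn about the tool's z in rad, then the opening from 0.0 (shut) to 1.0 (fully open); each row is the pose to reach, as a shift and turn from the pose commanded when the command began, along the tool's axes at that moment; what a row does not reach only later rows make up. A row lasts 1/12 s, in which the tool goes at most 41.7 mm and 0.125 rad, less where a joint would pass 70% of its speed; a pose out of reach is approached as far as the arm can. The fingers move at their own pace and stop on an object; the grip force is fixed at half the most. Time passes only in rows, so rows that do not move let the fingers close. It prints the time, the measured TCP pose, the force, the opening and the grip force at its end. Input that does not fit is refused with a message, and nothing moves.
- state(): the state, without advancing time (a new reading comes with each control period).
- read_camera(name): name is "side" or "top" or "wrist"; returns (picture, depth): 400x640x3 uint8, red, green, blue; 400x640 float32, mm along the optical axis (not along the pixel's ray), 0 where there is no reading.
- camera_info(name): a dict with "vertical_fov" (degrees; the focal length in pixels is half the picture's height over the tangent of half this angle, whatever the lens; pixels are square), "cx", "cy" (the principal point, pixels), "origin" and "attitude" of the camera in the world. Camera axes: x right, y down, z forward; pixel columns grow to the right and rows downward; lengths in mm; the calibration is good to about 2 mm. A picture is of the moment at which its call begins: read the wrist's pose just before it. camera_info takes no time and is no camera call; for the wrist camera it gives the pose at the moment of the call.
- job_done(): hands the job in; it is judged then, once.
The state is a dict: "t": time; "joints": joint angles; "qvel": joint speeds; "tau": joint torques, N m; "eef_pos": TCP position; "tcp_rot": TCP orientation; "ft_force": force on the tool from outside, world axes, zero at the start; "moment": the same for the moment, N m; "opening": opening from 0.0 (shut) to 1.0 (fully open); "grip_force": force on a finger pad.
Only numpy, scipy, OpenCV 4.12 (cv2) and the standard library are available. Lean on these libraries where they do the work, as an engineer would, in place of code of your own. Each camera call takes 0.05 s, during which the arm holds its last target. There are 200 camera calls.

### The job

Do the closure check on the amber sample jar that is braced in the aluminium nest. First stand the two-legged cap-height gauge squarely on the nest so that it straddles the jar and its sprung foot rests on the cap, keep it there for about a second, and put it back standing on the worktop. Then twist the tight white cap anticlockwise until it comes free, lift it straight up while the jar stays in the nest, and finish still holding the cap level a couple of centimetres above the jar's mouth; do not disturb the other things on the bench.

Things in the scene. Friction and masses are not known exactly. Their poses are not given: they have to be found in the camera images.
- nest: fixed bracing nest: aluminium block 90 (x) x 130 (y) x 40 mm high with a square pocket in the middle that keeps the jar from turning; origin at the centre of its underside on the worktop, z up, y along its long side; at any yaw up to 0.35 rad, to the left or right of the gauge. The gauge's legs belong on its flat top, on the two end lands at +y and -y
- jar: amber square jar, body 56 x 56 x 60 mm, 0.5 kg, loose in the nest's pocket (floor 8 mm above the worktop, about 1.5 mm play); origin at the centre of its underside, z up. Round neck 40 mm across, closed rim (sprung seal) 82 mm above the origin. Three lugs on the neck hold the cap
- cap: round white ribbed twist cap, 54 mm across, 20 mm high, 30 g, red tick on top; origin at the centre of its lower edge, z up. Closed, its lower edge is 66 mm above the jar's origin (6 mm above the shoulder). A sprung seal keeps it tight: up to 0.5 N m turns it, grip with 60 N or more. It turns anticlockwise seen from above
- gauge: cap-height gauge, 0.3 kg: blue bridge 104 mm long in y on two steel legs (feet 40 mm in x, 14 mm in y, at y = +45 and -45 mm, clear gap 76 mm); origin midway between the legs' undersides, z up. Stands by itself, on the worktop or the nest. In use its y axis lies along the nest's y (either way round) and its origin is over the nest's centre at the nest's top
- gauge_grip (a point): middle of the gauge's black square grip, 28 x 28 mm, which stands on the bridge from 76 to 116 mm above the gauge's origin (this point: 96 mm); a red stem end stands 4 to 18 mm above the grip
- cap_top (a point): centre of the cap's top face, 20 mm above its lower edge, 94 mm above the worktop when closed. The cap's lugs come free after a turn of about 0.85 rad, when it springs up about 1 mm; a stop ends the turn at about 1.3 rad. Turning 1.1 rad from closed frees it in one grasp, and it then lifts straight off
- gauge_foot (a joint): reading of the gauge's sprung foot in m: 0 with the foot hanging free (pad 18 mm across, 44 mm above the leg undersides), grows as the foot is pushed up, to 0.014 at most; spring about 0.5 N at 0 and 1.3 N at 0.010. Standing square on the nest over the closed cap it reads about 0.010
- bottle: bystander: square white sample bottle with black cap, 49 x 49 x 116 mm, origin under its centre
- vial_red: bystander: small glass vial with red cap, 22 mm across, 51 mm high, origin under its centre
- tape_roll: bystander: roll of tape 98 x 96 x 25 mm lying flat, origin under its centre
- tip_box: bystander: blue pipette tip box 74 x 118 x 65 mm, origin under its centre
- tube_a: bystander: clear tube with blue cap, 110 mm long, 18 mm thick, lying
- tube_c: bystander: clear tube with blue cap, 110 mm long, 18 mm thick, lying
Not all that is in view belongs to the job. Several things have the shape of the nest; the one meant has the colours described above.

How it is judged (in metres and radians):
On the way, in this order (a step that is already met when the one before it is completed fails the run):
1. the gauge stands squarely on the nest with its foot pushed up by the closed cap (value of joint gauge_foot between 0.007 and 0.013 m and angle between gauge's own z axis and vertical below 0.06 rad and horizontal distance between gauge and nest below 0.012 m and contact force between gauge and nest above 0.3 N and contact force between gauge and cap above 0.2 N), for 0.5 s.
2. the gauge stands on the worktop again, let go (height (world z) of gauge below 0.008 m and angle between gauge's own z axis and vertical below 0.1 rad and contact force between the fingers and gauge below 0.1 N), for 0.2 s.
3. the cap is twisted until its lugs are free, still on the jar, the jar braced in the nest (angle between the x axis of cap and the x axis of jar, either way round above 0.8 rad and z of cap in the frame of jar below 0.078 m and z of jar in the frame of nest below 0.016 m and horizontal distance between jar and nest below 0.01 m), for 0.1 s.
At the end, for the whole second after the job is handed in: the fingers hold the cap still and level (within 0.2 rad), its lower edge 3 to 48 mm above the jar's rim and its centre within 20 mm of the jar's axis, touching the jar no more; the jar stands upright at the bottom of the nest's pocket; the gauge stands upright on the worktop, let go (z of cap in the frame of jar between 0.085 and 0.13 m and horizontal distance between cap and jar below 0.02 m and angle between cap's own z axis and vertical below 0.2 rad and linear speed of cap below 0.02 m/s and contact force between the fingers and cap above 2 N and contact force between cap and jar below 0.05 N and z of jar in the frame of nest below 0.016 m and horizontal distance between jar and nest below 0.01 m and angle between each of jar, gauge's own z axis and vertical below 0.1 rad and height (world z) of gauge below 0.008 m and contact force between the arm and gauge below 0.1 N); the arm keeps its last pose, push and grip.
It fails at once if the jar is pulled up out of the nest's pocket by more than 12 mm (z of jar in the frame of nest above 0.02 m).
It fails at once if the gauge is tipped over (angle between gauge's own z axis and vertical above 0.6 rad).
It fails at once if a bystander is pushed more than 25 mm (distance of any of bottle, vial_red, tape_roll, tip_box, tube_a, tube_c from where it was at the start of the episode above 0.025 m).
It also fails if it takes over 61 s, if anything falls off the work surface, if the arm or the gripper's body presses on something with over 40 N, if the wrist force passes 120 N, or if a joint passes its speed limit or range.

## Working session

There is one attempt and no reset: what is moved stays moved. The work goes in short steps, Python scripts to look and compute and a shell command to move; the robot and the scene stay as the last step left them, time stands still between calls to the robot, and variables do not carry over. Pictures are saved under pics/ and viewed, at most 10 in all, crops included, and the job is handed in when it is done.

```bash
mkdir -p pics; ls
cat > h.py <<'E'
import numpy as np, cv2
from cell import state, read_camera, camera_info
from scipy.spatial.transform import Rotation as R
def rot(a):
    a=np.array(a,float)
    return a if a.shape==(3,3) else R.from_euler('xyz',a).as_matrix()
def cloud(name):
    c=camera_info(name); im,d=read_camera(name)
    f=200/np.tan(np.radians(c['vertical_fov'])/2)
    v,u=np.mgrid[:400,:640]
    P=np.dstack([(u-c['cx'])/f*d,(v-c['cy'])/f*d,d])@rot(c['attitude']).T+np.array(c['origin'])
    return im,d,P
E
python3 - <<'E'
from h import *
print(state())
for n in ('top','side'):
    print(camera_info(n))
    im,d,P=cloud(n); cv2.imwrite(f'pics/{n}.png',im[...,::-1]); np.savez(f'{n}.npz',im=im,d=d,P=P)
E
```

```text
pics
{'t': 0.0, 'joints': array([-1.38760463e+00,  4.91579282e-01,  1.55945283e+00, -5.17354554e-06,
        1.09168662e+00, -1.05631552e-01]), 'qvel': array([-0.00069662,  0.00096883, -0.00160737, -0.00130985, -0.00158417,
        0.00135089]), 'tau': array([ 9.59865101e-04, -6.12643433e+01, -2.58177763e+01,  6.92922994e-02,
        4.82746842e-02, -1.13828701e-04]), 'eef_pos': array([ 177.96471555, -598.83092709,  176.34835419]), 'tcp_rot': array([-3.14047238e+00, -1.14164691e-04,  2.88825569e-01]), 'ft_force': array([-0.81611431, -0.22220293,  0.51814681]), 'moment': array([0.04993136, 0.01103397, 0.02972372]), 'grip_force': 0.0, 'opening': 0.999842501726572}
{'vertical_fov': 53.28721111745573, 'cx': 319.3321049161092, 'cy': 205.43883414670657, 'origin': array([ 452.72457679,  -51.25032058, 1515.24653908]), 'attitude': array([-3.06045532, -0.01727084, -1.5453055 ])}
{'vertical_fov': 51.727364855042225, 'cx': 330.1132338531648, 'cy': 198.7355750293563, 'origin': array([ 668.39848228, 1014.24499756,  808.61449925]), 'attitude': array([-2.16404153, -0.01843088,  3.06859928])}
```

View pics/top.png

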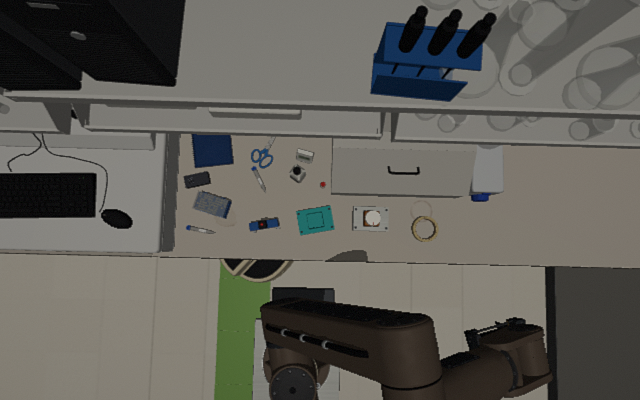

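View pics/side.png

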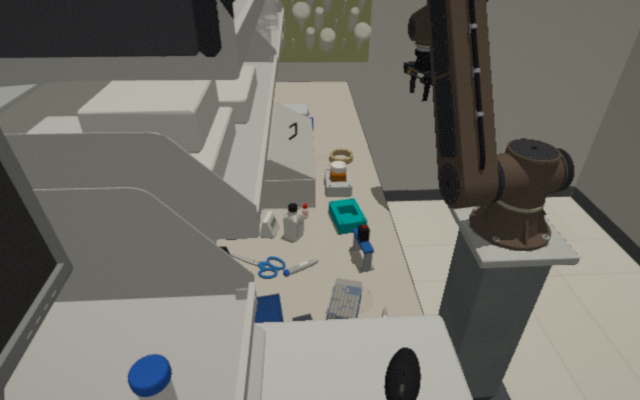

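The top picture shows the gauge at about (264,224), the teal decoy nest at (315,220), the aluminium nest with the jar at (371,218) and the tape roll at (424,228). The side picture confirms this. Next I'll measure from depth.

Run:
```python
from h import *
z=np.load('top.npz'); P=z['P'];im=z['im']
for u,v in [(264,224),(371,218),(371,230),(355,218),(388,218),(315,220),(424,240),(345,245),(212,204),(297,174),(322,184),(400,182),(335,180),(258,180),(200,229)]: print((u,v),P[v,u].round(),im[v,u])
for n in ('top','side'):
    z=np.load(n+'.npz');P=z['P']
    def rect(box,zl,zh):
        m=(P[...,0]>box[0])&(P[...,0]<box[1])&(P[...,1]>box[2])&(P[...,1]<box[3])&(P[...,2]>zl)&(P[...,2]<zh)
        q=P[m]
        if len(q)<8: return len(q)
        return len(q),q.mean(0).round(1),cv2.minAreaRect(q[:,:2].astype(np.float32))
    c=P if n=='side' else P
    g=np.load('top.npz')['P'][224,264]; k=np.load('top.npz')['P'][218,371]
    for nm,b,lo,hi in [('bridge',g,50,84),('grip',g,100,125),('gstem',g,84,140),('nest',k,30,50),('cap',k,86,102)]:
        print(n,nm,rect((b[0]-85,b[0]+85,b[1]-85,b[1]+85),lo,hi))
im=np.load('top.npz')['im'][180:260,180:440]; cv2.imwrite('pics/tc.png',cv2.resize(im[...,::-1],None,fx=3,fy=3,interpolation=cv2.INTER_CUBIC))
```

```text
(264, 224) [497. 120. 114.] [17 17 20]
(371, 218) [ 529. -259.   95.] [165 161 151]
(371, 230) [ 487. -267.   41.] [135 135 129]
(355, 218) [ 530. -208.   35.] [136 137 129]
(388, 218) [ 533. -329.   43.] [129 128 119]
(315, 220) [520. -59.   9.] [ 33 109 104]
(424, 240) [ 455. -469.   23.] [130 115  79]
(345, 245) [ 429. -175.    0.] [129 123 113]
(212, 204) [566. 317.  65.] [87 88 84]
(297, 174) [677.   9. 115.] [29 27 26]
(322, 184) [653. -81.  46.] [119  20  17]
(400, 182) [ 654. -350.  146.] [120 117 109]
(335, 180) [ 654. -124.  148.] [120 117 110]
(258, 180) [666. 161.  15.] [128 125 120]
(200, 229) [475. 371.  10.] [153 151 145]
top bridge (176, array([496.3, 125.1,  73.9]), ((496.40228271484375, 127.72309875488281), (29.705963134765625, 103.75887298583984), 11.023313522338867))
top grip (69, array([496.3, 127. , 113.2]), ((496.69024658203125, 127.48651123046875), (28.100194931030273, 28.7159423828125), 5.187737941741943))
top gstem (72, array([496.4, 126.6, 112.3]), ((496.69024658203125, 127.48651123046875), (28.100194931030273, 28.7159423828125), 5.187737941741943))
top nes
[... 346 characters left out ...]
.88726806640625, 133.8098602294922), (29.638694763183594, 104.96639251708984), 11.79251766204834))
side grip (114, array([499.6, 138.1, 112.2]), ((499.1720886230469, 134.4276123046875), (27.24718475341797, 29.894620895385742), 9.918322563171387))
side gstem (167, array([499.8, 139.4, 105.8]), ((499.01708984375, 134.22227478027344), (27.346641540527344, 29.978328704833984), 10.993927001953125))
side nest (358, array([ 535.3, -235.2,   39.6]), ((532.4361572265625, -258.47784423828125), (90.49909210205078, 135.999755859375), 0.06536471843719482))
side cap (117, array([ 532.7, -254.9,   93.2]), ((532.3973388671875, -257.7976989746094), (54.06727981567383, 51.45219802856445), 1.2650837898254395))
```

View pics/tc.png

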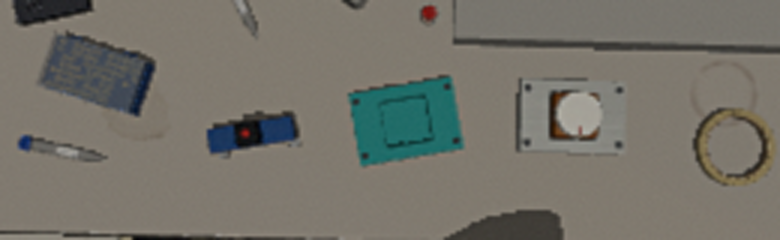

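```bash
cat >> h.py <<'E'
def delta(x,y,z,yaw):
    s=state(); p=np.array(s['eef_pos']); Rm=rot(s['tcp_rot'])
    d=Rm.T@(np.array([x,y,z])-p); cur=np.arctan2(Rm[1,0],Rm[0,0])
    print('t',round(s['t'],2),'pos',p.round(1),'yaw',round(cur,3),'-> d',d.round(1),'turn',round((cur-yaw+np.pi)%(2*np.pi)-np.pi,3))
E
python3 - <<'E'
from h import *
delta(460,-264,260,0)
P=np.load('top.npz')['P']
for u in (345,371,400):
  print([(v,P[v,u,[0,2]].round().tolist()) for v in range(184,204,2)])
print({k:v for k,v in camera_info('wrist').items()})
E
```

```text
t 0.1 pos [ 178.  -598.9  176.4] yaw 0.289 -> d [ 365.7 -240.8  -83.3] turn 0.289
[(184, [642.0, 142.0]), (186, [636.0, 133.0]), (188, [630.0, 128.0]), (190, [623.0, 127.0]), (192, [616.0, 124.0]), (194, [617.0, 54.0]), (196, [615.0, 4.0]), (198, [607.0, 5.0]), (200, [600.0, -0.0]), (202, [592.0, 1.0])]
[(184, [645.0, 142.0]), (186, [638.0, 138.0]), (188, [632.0, 131.0]), (190, [625.0, 130.0]), (192, [618.0, 127.0]), (194, [618.0, 72.0]), (196, [618.0, 0.0]), (198, [610.0, 6.0]), (200, [602.0, 3.0]), (202, [595.0, -2.0])]
[(184, [647.0, 145.0]), (186, [641.0, 140.0]), (188, [634.0, 139.0]), (190, [627.0, 133.0]), (192, [621.0, 130.0]), (194, [618.0, 97.0]), (196, [617.0, 33.0]), (198, [613.0, 4.0]), (200, [606.0, -5.0]), (202, [598.0, -1.0])]
{'vertical_fov': 63.80225797028119, 'cx': 322.27167043053214, 'cy': 198.20647058442654, 'origin': array([ 247.63164109, -578.18483687,  383.30416538]), 'attitude': array([ 2.88382877e+00,  1.47964910e-03, -1.28101017e+00])}
```

```bash
echo '[[33, -21, -17, 0.06, 1], [66, -43, -33, 0.12, 1], [100, -65, -50, 0.18, 1], [133, -87, -67, 0.24, 1], [166, -109, -83, 0.289, 1]]' | python3 -m handwheel; python3 -c "
from h import *
delta(460,-264,260,0)"
```

```text
t: 0.52
eef_pos: [302.7, -450.7, 257.9]
tcp_rot: [-3.141, 0.0, -0.004]
ft_force: [0.3, -0.4, 0.3]
opening: 1.001
grip_force: 0.0
t 0.52 pos [ 302.7 -450.7  257.9] yaw -0.004 -> d [ 156.6 -187.3   -2.1] turn -0.004
```

```bash
echo '[[26, -31, 0, 0, 1], [52, -62, 0, 0, 1], [78, -94, 0, 0, 1], [104, -125, 0, 0, 1], [130, -156, 0, 0, 1]]' | python3 -m handwheel; echo '[[20, -23, 0, 0, 1], [20, -23, 0, 0, 1], [20, -23, 0, 0, 1]]' | python3 -m handwheel
python3 - <<'E'
from h import *
im,d,P=cloud('wrist'); np.savez('wn.npz',im=im,d=d,P=P); cv2.imwrite('pics/wn.png',im[...,::-1])
def rect(b,lo,hi,r=85):
    m=(abs(P[...,0]-b[0])<r)&(abs(P[...,1]-b[1])<r)&(P[...,2]>lo)&(P[...,2]<hi)
    q=P[m]; print(len(q),q.mean(0).round(1),cv2.minAreaRect(q[:,:2].astype(np.float32)))
rect((530,-264),32,48); rect((530,-264),86,102)
delta(497,130,260,0.195)
E
```

```text
t: 0.93
eef_pos: [432.8, -294.5, 257.3]
tcp_rot: [-3.142, 0.0, -0.0]
ft_force: [0.4, -0.4, 0.6]
opening: 0.997
grip_force: 0.0
t: 1.18
eef_pos: [452.7, -272.1, 257.1]
tcp_rot: [-3.141, 0.0, 0.003]
ft_force: [0.2, -0.3, 0.1]
opening: 1.002
grip_force: 0.0
5241 [ 535.7 -261.6   39.2] ((534.4190673828125, -261.35809326171875), (130.2116241455078, 89.93580627441406), 89.61930084228516)
1910 [ 534.7 -261.4   93.2] ((534.7606201171875, -261.2804870605469), (53.7735710144043, 52.50138854980469), 1.1053438186645508)
t 1.23 pos [ 452.  -273.   257.1] yaw 0.001 -> d [  45.5 -403.    -2.9] turn -0.194
```

View pics/wn.png

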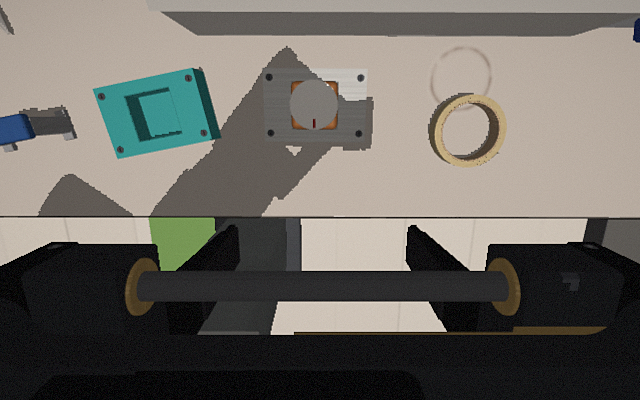

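The wrist picture shows the nest at about (315,105) with the cap on it at (314,105) and the red tick at (314,124). The measured sizes of 130×90 and 54 mm match. Next I'll go over the gauge.

```bash
echo '[[-2, -40, 0, -0.04, 1], [-4, -80, 0, -0.08, 1], [-6, -120, 0, -0.12, 1], [-8, -160, 0, -0.16, 1], [-10, -200, 0, -0.195, 1]]' | python3 -m handwheel; echo '[[8, -40, 0, 0, 1], [16, -80, 0, 0, 1], [24, -120, 0, 0, 1], [32, -160, 0, 0, 1], [40, -200, 0, 0, 1]]' | python3 -m handwheel;echo '[[0, 0, 0, 0, 1], [0, 0, 0, 0, 1], [0, 0, 0, 0, 1]]' | python3 -m handwheel
python3 - <<'E'
from h import *
im,d,P=cloud('wrist'); np.savez('wg.npz',im=im,d=d,P=P); cv2.imwrite('pics/wg.png',im[...,::-1])
def rect(b,lo,hi,r=85):
    m=(abs(P[...,0]-b[0])<r)&(abs(P[...,1]-b[1])<r)&(P[...,2]>lo)&(P[...,2]<hi)
    q=P[m]; print(len(q),q.mean(0).round(1),cv2.minAreaRect(q[:,:2].astype(np.float32)))
rect((497,130),60,84); rect((497,130),108,124); rect((497,130),124,144)
delta(497,130,180,0.195)
E
```

```text
t: 1.65
eef_pos: [441.2, -73.0, 257.3]
tcp_rot: [3.141, 0.0, 0.194]
ft_force: [0.8, 0.0, -0.7]
opening: 1.001
grip_force: 0.0
t: 2.07
eef_pos: [442.4, 131.3, 257.4]
tcp_rot: [3.141, -0.0, 0.193]
ft_force: [1.7, 0.5, 0.2]
opening: 1.001
grip_force: 0.0
t: 2.32
eef_pos: [442.7, 129.6, 257.1]
tcp_rot: [3.141, 0.0, 0.194]
ft_force: [0.3, 0.2, -0.2]
opening: 1.002
grip_force: 0.0
1572 [500.7 133.2  75. ] ((500.73675537109375, 131.87783813476562), (29.12643051147461, 103.66862487792969), 11.190680503845215)
692 [500.8 132.4 115.1] ((500.7605895996094, 131.97608947753906), (27.19118309020996, 27.74873924255371), 11.061993598937988)
0 [nan nan nan] ((0.0, 0.0), (0.0, 0.0), 0.0)
t 2.37 pos [442.8 129.2 257.2] yaw 0.193 -> d [53.4  9.6 77.2] turn -0.002<stdin>:5: RuntimeWarning: Mean of empty slice.
  ret = um.true_divide(
```

View pics/wg.png

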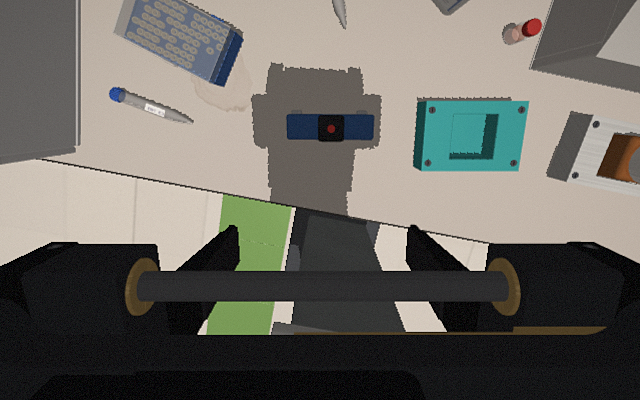

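The wrist picture shows the gauge bridge at (331,127) with its black grip at (331,127), aligned with the fingers. Next I'll move over it and go down.

```bash
echo '[[20, 3, 20, 0, 1], [40, 6, 40, 0, 1], [57, 8, 60, 0, 1], [57, 8, 95, 0, 1], [57, 8, 115, 0, 1]]' | python3 -m handwheel;echo '[[0, 0, 20, 0, 1], [0, 0, 40, 0, 1], [0, 0, 54, 0, 1], [0, 0, 60, 0, 1], [0, 0, 60, 0, 1]]' | python3 -m handwheel; python3 -c "
from h import *
delta(500.5,132,82,0.195)"
```

```text
t: 2.78
eef_pos: [500.2, 131.4, 139.5]
tcp_rot: [3.141, 0.002, 0.191]
ft_force: [-0.8, 0.2, -0.1]
opening: 0.999
grip_force: 0.0
t: 3.2
eef_pos: [499.9, 132.2, 81.3]
tcp_rot: [3.142, 0.002, 0.192]
ft_force: [-0.3, 0.5, 0.6]
opening: 1.001
grip_force: 0.0
t 3.2 pos [499.9 132.2  81.3] yaw 0.192 -> d [ 0.6  0.3 -0.7] turn -0.003
```

```bash
for i in 1 2 3; do echo '[[0, 0, 0, 0, 0], [0, 0, 0, 0, 0], [0, 0, 0, 0, 0], [0, 0, 0, 0, 0], [0, 0, 0, 0, 0]]' | python3 -m handwheel | grep -E 't:|open|grip|ft|eef'; done
```

```text
t: 3.62
eef_pos: [500.3, 133.9, 82.8]
tcp_rot: [3.141, -0.001, 0.195]
ft_force: [-0.4, 0.6, 0.2]
opening: 0.704
grip_force: 0.0
t: 4.03
eef_pos: [500.1, 133.9, 82.3]
tcp_rot: [3.142, 0.0, 0.195]
ft_force: [0.2, 0.2, -0.1]
opening: 0.356
grip_force: 0.0
t: 4.45
eef_pos: [500.1, 133.8, 82.3]
tcp_rot: [3.142, 0.0, 0.195]
ft_force: [0.5, 0.0, -0.9]
opening: 0.026
grip_force: 0.0
```

Run:
```python
from h import *
s=state(); print(s['opening'],s['grip_force'],s['eef_pos'])
a,_,_=cloud('wrist'); b,_,P=cloud('side'); 
np.savez('s2.npz',P=P)
cr=cv2.resize(b[180:300,300:420],(400,400),interpolation=cv2.INTER_CUBIC)
o=np.hstack([a[:, 120:520],cr])
cv2.imwrite('pics/g1.png',o[...,::-1])
```

```text
0.02590131839853467 0.0 [500.07669377 133.79824501  82.28970519]
```

View pics/g1.png

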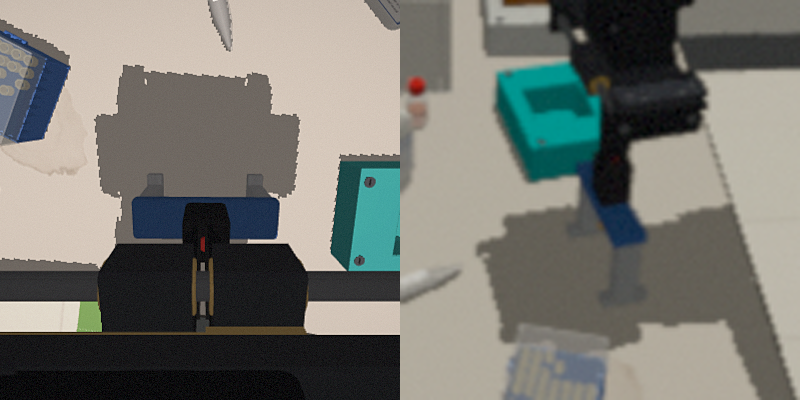

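The wrist half shows the grip and the red stem at (203,242) just in front of the closed fingers. It looks like they may have closed on nothing, so I'll measure where the gauge and fingers are.

Run:
```python
from h import *
im,d,P=cloud('wrist'); print(camera_info('wrist'))
for r in range(200,332,6): print(r,[(c,P[r,c].round().astype(int).tolist(),im[r,c].tolist()) for c in (280,323,360)])
q=P[(abs(P[...,0]-500)<70)&(abs(P[...,1]-132)<80)&(P[...,2]>60)&(P[...,2]<80)]
print(cv2.minAreaRect(q[:,:2].astype(np.float32)),state()['opening'])
S=np.load('s2.npz')['P']
q=S[(abs(S[...,0]-500)<70)&(abs(S[...,1]-132)<80)&(S[...,2]>60)&(S[...,2]<78)];print(cv2.minAreaRect(q[:,:2].astype(np.float32)))
```

```text
{'vertical_fov': 63.80225797028119, 'cx': 322.27167043053214, 'cy': 198.20647058442654, 'origin': array([571.31350731, 148.17924175, 289.16285529]), 'attitude': array([ 2.88367551e+00,  4.13664429e-04, -1.37501621e+00])}
200 [(280, [509, 166, 74], [22, 43, 70]), (323, [514, 136, 74], [28, 50, 74]), (360, [520, 111, 74], [26, 44, 70])]
206 [(280, [505, 165, 75], [35, 51, 78]), (323, [514, 136, 87], [10, 10, 10]), (360, [515, 110, 74], [32, 48, 78])]
212 [(280, [500, 164, 75], [21, 46, 73]), (323, [514, 136, 100], [18, 19, 20]), (360, [511, 109, 74], [31, 50, 78])]
218 [(280, [496, 164, 74], [22, 40, 70]), (323, [514, 137, 114], [10, 2, 4]), (360, [507, 109, 76], [31, 51, 79])]
224 [(280, [491, 163, 74], [28, 48, 74]), (323, [511, 136, 113], [17, 19, 21]), (360, [503, 108, 76], [34, 52, 79])]
230 [(280, [487, 162, 75], [33, 49, 76]), (323, [508, 135, 115], [17, 23, 24]), (360, [498, 106, 73], [19, 40, 71])]
236 [(280, [483, 161, 75], [33, 53, 76]), (323, [504, 134, 114], [22, 17, 17]), (360, [494, 106, 75], [27, 47, 74])]
242 [(280, [445, 165, -1], [111, 105, 96]), (323, [502, 134, 120
[... 1244 characters left out ...]
308 [(280, [525, 149, 221], [28, 31, 34]), (323, [382, 110, -1], [86, 80, 75]), (360, [529, 130, 221], [25, 27, 26])]
314 [(280, [523, 149, 220], [18, 24, 25]), (323, [375, 109, -1], [81, 78, 75]), (360, [527, 130, 221], [23, 24, 27])]
320 [(280, [522, 149, 221], [23, 27, 22]), (323, [111, 55, -368], [59, 60, 58]), (360, [525, 130, 221], [24, 26, 26])]
326 [(280, [520, 149, 221], [26, 26, 24]), (323, [111, 56, -346], [63, 60, 53]), (360, [524, 129, 221], [52, 45, 33])]
((500.64703369140625, 132.076904296875), (30.58397102355957, 104.28265380859375), 10.890359878540039) 0.0061036365326284205
((498.9376525878906, 134.13677978515625), (29.47433090209961, 104.14860534667969), 11.562769889831543)
```

```bash
echo '[[0, 0, 0, 0, 0], [0, 0, 0, 0, 0]]' | python3 -m handwheel
python3 - <<'E'
from h import *
im,d,P=cloud('wrist')
for r in range(204,268,4): print(r,[int(P[r,c,2]) for c in range(286,364,4)])
im,d,P=cloud('side')
m=(abs(P[...,0]-500)<110)&(abs(P[...,1]-132)<110)&(P[...,2]>78)&(P[...,2]<230)
for lo in range(80,230,10):
    q=P[m&(P[...,2]>=lo)&(P[...,2]<lo+10)]
    if len(q): print(lo,len(q),q.min(0).round(),q.max(0).round())
a=im[140:260,310:430]
cv2.imwrite('pics/s3.png',cv2.resize(np.clip(a.astype(float)*2.5,0,255).astype(np.uint8)[...,::-1],(600,600),interpolation=cv2.INTER_CUBIC))
E
```

```text
t: 4.77
eef_pos: [500.1, 133.8, 82.3]
tcp_rot: [3.141, 0.0, 0.195]
ft_force: [0.1, 0.1, 0.1]
opening: 0.006
grip_force: 0.0
204 [75, 74, 76, 74, 74, 74, 82, 82, 82, 81, 81, 80, 82, 81, 82, 74, 76, 75, 74, 75]
208 [76, 74, 75, 75, 75, 88, 92, 91, 91, 91, 91, 91, 91, 91, 91, 85, 75, 75, 75, 74]
212 [75, 75, 74, 75, 75, 99, 101, 99, 99, 100, 100, 102, 101, 100, 100, 98, 75, 75, 74, 75]
216 [76, 75, 73, 74, 75, 107, 107, 107, 107, 108, 107, 107, 107, 107, 108, 106, 75, 75, 75, 74]
220 [74, 75, 74, 76, 75, 113, 113, 113, 113, 114, 113, 114, 113, 113, 114, 113, 75, 75, 75, 75]
224 [75, 75, 75, 75, 112, 115, 115, 114, 113, 114, 115, 115, 114, 113, 114, 115, 112, 75, 75, 75]
228 [75, 75, 74, 75, 75, 114, 116, 124, 126, 120, 124, 125, 115, 114, 115, 114, 73, 76, 76, 74]
232 [75, 74, 75, 75, 75, 115, 129, 130, 130, 127, 131, 131, 129, 114, 114, 114, 75, 75, 74, 75]
236 [75, 75, 74, 75, 75, 114, 136, 137, 137, 133, 137, 136, 137, 115, 114, 115, 76, 74, 75, 75]
240 [0, -1, -1, -1, -1, 114, 141, 141, 141, 138, 141, 141, 142, 141, 115, 114, -1, 0, 0, 0]
244 [202, 202, 201, 202, 201, 201, 202, 202,
[... 459 characters left out ...]
, 214, 212, 212, 213]
264 [215, 215, 214, 216, 215, 216, 215, 215, 212, 163, 211, 214, 215, 215, 215, 215, 215, 216, 214, 214]
80 35 [484. 130.  80.] [513. 149.  90.]
90 34 [484. 125.  90.] [513. 149. 100.]
100 35 [485. 124. 100.] [513. 150. 109.]
110 53 [483. 123. 111.] [514. 148. 120.]
120 22 [488. 132. 120.] [510. 142. 130.]
130 23 [486. 132. 130.] [511. 145. 140.]
140 11 [504. 130. 140.] [511. 144. 150.]
150 11 [506. 128. 150.] [512. 148. 159.]
160 15 [506. 126. 160.] [512. 148. 170.]
170 3 [508. 123. 170.] [511. 142. 170.]
190 27 [449.  60. 196.] [544. 220. 200.]
200 126 [450.  60. 200.] [547. 221. 210.]
210 168 [450.  62. 210.] [548. 224. 220.]
220 144 [447.  55. 220.] [550. 228. 230.]
```

View pics/s3.png

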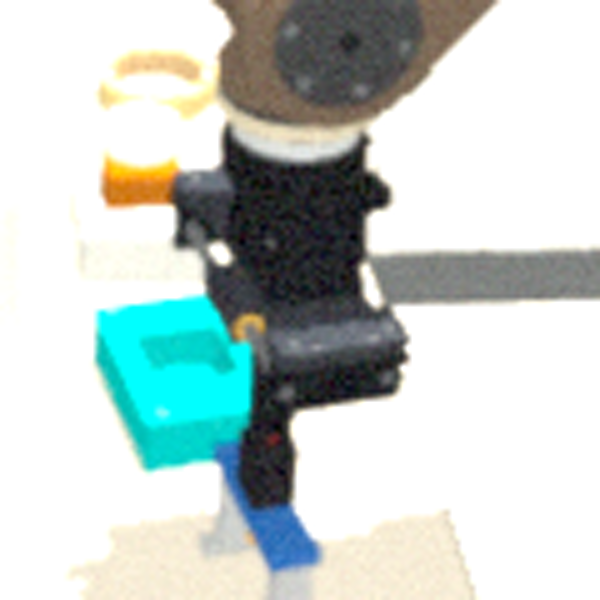

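The side picture shows the closed fingers ending above the grip, around (270,435) near the red stem, so the real tips are about 38 mm higher than the reported TCP. I'll open and measure that tool-length error.

```bash
for i in 1 2 3; do echo '[[0, 0, 0, 0, 1], [0, 0, 0, 0, 1], [0, 0, 0, 0, 1], [0, 0, 0, 0, 1], [0, 0, 0, 0, 1]]' | python3 -m handwheel | grep -E 'open|eef'; done
python3 - <<'E'
from h import *
for n in ('side','wrist','top'):
    im,d,P=cloud(n); s=state(); Rm=rot(s['tcp_rot']); L=(P-np.array(s['eef_pos']))@Rm
    for sg in (-1,1):
        m=(abs(L[...,0])<14)&(sg*L[...,1]>40)&(sg*L[...,1]<65)&(L[...,2]<10)&(L[...,2]>-110)&(d>0)
        q=L[m]
        if len(q)>5: print(n,sg,len(q),'tipmost z(tool)',np.sort(q[:,2])[-12:].round(1), 'y',np.percentile(q[:,1],[5,50,95]).round(1),'x',np.percentile(q[:,0],[5,50,95]).round(1))
    g=im.astype(int).sum(-1)
E
```

```text
eef_pos: [500.1, 133.8, 82.3]
opening: 0.293
eef_pos: [500.1, 133.8, 82.3]
opening: 0.644
eef_pos: [500.1, 133.8, 82.3]
opening: 0.975
side -1 182 tipmost z(tool) [7.2 7.6 7.9 8.  8.1 8.3 8.3 8.5 8.5 8.6 8.7 9.1] y [-59.  -54.4 -42.8] x [-11.7   0.2  10.2]
side 1 105 tipmost z(tool) [4.7 5.5 5.6 6.  6.1 6.5 7.2 7.7 8.2 8.9 8.9 9. ] y [43.6 47.1 49.9] x [-6.4  3.9 10.8]
wrist -1 3010 tipmost z(tool) [9.  9.1 9.1 9.1 9.2 9.2 9.3 9.4 9.4 9.5 9.6 9.7] y [-54.2 -48.3 -42.9] x [-8.8  5.3 12.9]
wrist 1 3163 tipmost z(tool) [9.  9.  9.  9.1 9.1 9.1 9.3 9.3 9.4 9.7 9.8 9.9] y [43.  48.1 53.8] x [-8.9  5.2 13. ]
```

Run:
```python
from h import *
for n in ('side','wrist'):
    im,d,P=cloud(n); s=state(); Rm=rot(s['tcp_rot']); L=(P-np.array(s['eef_pos']))@Rm
    for sg in (-1,1):
        m=(abs(L[...,0])<16)&(sg*L[...,1]>36)&(sg*L[...,1]<70)&(L[...,2]<10)&(L[...,2]>-110)&(d>0)
        h,e=np.histogram(L[m][:,2],np.arange(-100,12,4)); print(n,sg,list(zip(e[:-1].astype(int).tolist(),h.tolist())))
```

```text
side -1 [(-100, 2), (-96, 12), (-92, 10), (-88, 8), (-84, 13), (-80, 12), (-76, 10), (-72, 10), (-68, 13), (-64, 6), (-60, 12), (-56, 10), (-52, 9), (-48, 5), (-44, 10), (-40, 6), (-36, 0), (-32, 0), (-28, 0), (-24, 0), (-20, 0), (-16, 0), (-12, 0), (-8, 0), (-4, 0), (0, 0), (4, 32)]
side 1 [(-100, 3), (-96, 5), (-92, 2), (-88, 7), (-84, 7), (-80, 4), (-76, 7), (-72, 5), (-68, 6), (-64, 5), (-60, 5), (-56, 6), (-52, 7), (-48, 6), (-44, 7), (-40, 3), (-36, 1), (-32, 0), (-28, 0), (-24, 0), (-20, 0), (-16, 0), (-12, 0), (-8, 0), (-4, 0), (0, 1), (4, 12)]
wrist -1 [(-100, 147), (-96, 138), (-92, 201), (-88, 160), (-84, 149), (-80, 140), (-76, 130), (-72, 130), (-68, 128), (-64, 127), (-60, 117), (-56, 130), (-52, 110), (-48, 113), (-44, 95), (-40, 75), (-36, 0), (-32, 0), (-28, 0), (-24, 0), (-20, 0), (-16, 0), (-12, 0), (-8, 0), (-4, 0), (0, 0), (4, 631)]
wrist 1 [(-100, 143), (-96, 127), (-92, 205), (-88, 165), (-84, 151), (-80, 133), (-76, 134), (-72, 130), (-68, 130), (-64, 127), (-60, 117), (-56, 127), (-52, 124), (-48, 105), (-44, 93), (-40, 75), (-36, 1), (-32, 0), (-28, 0), (-24, 0), (-20, 0), (-16, 0), (-12, 0), (-8, 0), (-4, 0), (0, 0), (4, 770)]
```

Both cameras put the fingertips about 37 mm above the reported TCP. I'll use true tip z = reported z + 37, so the next move is 38 mm further down before closing.

```bash
echo '[[0, -2, 15, 0, 1], [0, -2, 30, 0, 1], [0, -2, 38, 0, 1], [0, -2, 38, 0, 1]]' | python3 -m handwheel|grep -E 'ft|eef'; for i in 1 2 3; do echo '[[0, 0, 0, 0, 0], [0, 0, 0, 0, 0], [0, 0, 0, 0, 0], [0, 0, 0, 0, 0], [0, 0, 0, 0, 0]]' | python3 -m handwheel | grep -E 't:|open|grip|ft|eef'; done
```

```text
eef_pos: [498.9, 135.6, 42.9]
ft_force: [-0.8, -0.0, 0.2]
t: 7.12
eef_pos: [499.9, 135.8, 44.7]
tcp_rot: [3.141, -0.001, 0.195]
ft_force: [0.8, -0.3, 0.3]
opening: 0.708
grip_force: 0.0
t: 7.53
eef_pos: [499.8, 135.7, 44.3]
tcp_rot: [3.141, -0.0, 0.195]
ft_force: [0.9, -0.6, -1.6]
opening: 0.358
grip_force: 0.5
t: 7.95
eef_pos: [499.8, 135.7, 44.3]
tcp_rot: [3.141, -0.0, 0.195]
ft_force: [1.0, -2.1, 0.5]
opening: 0.293
grip_force: 30.0
```

```bash
echo '[[0, 0, -20, 0, 0], [0, 0, -55, 0, 0], [0, 0, -90, 0, 0], [0, 0, -125, 0, 0], [0, 0, -125, 0, 0]]' | python3 -m handwheel|grep -E 'ft|eef|open'; python3 -c "
from h import *
delta(534.4,-261.4,169.3,-0.006)"
```

```text
eef_pos: [501.9, 136.4, 174.9]
ft_force: [0.2, -0.5, -1.0]
opening: 0.294
t 8.37 pos [501.9 136.4 174.9] yaw 0.195 -> d [-45.2 396.5   5.4] turn 0.201
```

```bash
echo '[[-3, 30, 0, 0.03, 0], [-7, 65, 0, 0.07, 0], [-11, 105, 0, 0.11, 0], [-15, 140, 0, 0.15, 0], [-19, 175, 0, 0.2, 0]]' | python3 -m handwheel|grep -E 'ft|eef|open'; python3 -c "
from h import *
delta(534.4,-261.4,169.3,-0.006)"
```

```text
eef_pos: [514.3, -41.0, 168.4]
ft_force: [1.2, -0.5, -3.0]
opening: 0.295
t 8.78 pos [514.3 -41.  168.4] yaw -0.007 -> d [ 21.6 220.3  -1. ] turn -0.001
```

```bash
echo '[[4, 40, 0, 0, 0], [8, 80, 0, 0, 0], [12, 120, 0, 0, 0], [16, 160, 0, 0, 0], [19, 190, 0, 0, 0]]' | python3 -m handwheel|grep -E 'ft|eef|open'; echo '[[2, 20, 0, 0, 0], [3, 30, 0, 0, 0], [3, 30, 0, 0, 0], [3, 30, 0, 0, 0], [3, 30, 0, 0, 0]]' | python3 -m handwheel|grep -E 'ft|eef|open';python3 - <<'E'
from h import *
delta(534.4,-261.4,104.3,-0.006)
for n in ('wrist','side','top'):
    im,d,P=cloud(n)
    for nm,lo,hi in (('nest',34,46),('bridge',190,206)):
        m=(abs(P[...,0]-534)<62)&(abs(P[...,1]+262)<85)&(P[...,2]>lo)&(P[...,2]<hi)
        q=P[m]; print(n,nm,len(q),len(q)>8 and cv2.minAreaRect(q[:,:2].astype(np.float32)), len(q)>8 and np.median(q[:,2]).round(1))
E
```

```text
eef_pos: [532.5, -232.4, 168.2]
ft_force: [0.5, 0.2, -2.9]
opening: 0.294
eef_pos: [535.6, -258.2, 169.0]
ft_force: [-0.2, -0.9, -3.0]
opening: 0.296
t 9.62 pos [ 535.6 -258.2  169. ] yaw -0.004 -> d [-1.1  3.3 64.7] turn 0.002
wrist nest 4849 ((541.41748046875, -261.6031188964844), (130.1645050048828, 76.39126586914062), 89.75856018066406) 39.2
wrist bridge 3865 ((540.1904296875, -257.7384033203125), (21.937599182128906, 104.21118927001953), 0.10663975030183792) 199.5
side nest 312 ((532.024169921875, -260.08685302734375), (142.85025024414062, 90.47595977783203), 89.62004089355469) 39.8
side bridge 90 ((533.791015625, -252.6623992919922), (104.40794372558594, 30.147235870361328), 89.43029022216797) 200.2
top nest 9 ((502.1821594238281, -204.10169982910156), (7.263584613800049, 18.76057243347168), 88.9126205444336) 37.0
top bridge 0 False False
```

```bash
echo '[[-1.6, 3.8, 10, 0, 0], [-1.6, 3.8, 30, 0, 0], [-1.6, 3.8, 50, 0, 0], [-1.6, 3.8, 65, 0, 0], [-1.6, 3.8, 70, 0, 0]]' | python3 -m handwheel|grep -E 'ft|eef|open'; echo '[[0, 0, 3, 0, 0], [0, 0, 6, 0, 0], [0, 0, 9, 0, 0], [0, 0, 11, 0, 0], [0, 0, 11, 0, 0]]' | python3 -m handwheel|grep -E 'ft|eef|open'
```

```text
eef_pos: [533.0, -262.6, 96.6]
ft_force: [1.0, -0.0, -2.4]
opening: 0.293
eef_pos: [534.4, -263.6, 88.6]
ft_force: [0.5, 0.7, -1.8]
opening: 0.293
```

```bash
echo '[[0, 0, 1.5, 0, 0], [0, 0, 3, 0, 0], [0, 0, 4, 0, 0], [0, 0, 4, 0, 0]]' | python3 -m handwheel|grep -E 'ft|eef|open';  echo '[[0, 0, 1, 0, 0], [0, 0, 1, 0, 0], [0, 0, 1, 0, 0]]' | python3 -m handwheel|grep -E 'ft|eef|open'
```

```text
eef_pos: [534.4, -263.6, 84.4]
ft_force: [0.7, 0.5, -1.5]
opening: 0.293
eef_pos: [534.4, -263.7, 84.3]
ft_force: [0.0, 0.4, 7.1]
opening: 0.289
```

```bash
for i in 1 2 3; do echo '[[0, 0, 0, 0, 0], [0, 0, 0, 0, 0], [0, 0, 0, 0, 0], [0, 0, 0, 0, 0], [0, 0, 0, 0, 0]]' | python3 -m handwheel|grep -E 'ft_|eef|t:'; done
python3 - <<'E'
from h import *
for n in ('wrist','side'):
    im,d,P=cloud(n)
    for nm,lo,hi in (('nest',34,46),('bridge',108,124)):
        m=(abs(P[...,0]-534)<62)&(abs(P[...,1]+262)<72)&(P[...,2]>lo)&(P[...,2]<hi)
        q=P[m]; r=cv2.minAreaRect(q[:,:2].astype(np.float32)); print(n,nm,len(q),r, q.min(0).round(1),q.max(0).round(1),np.median(q[:,2]).round(1))
E
```

```text
t: 11.6
eef_pos: [534.5, -263.7, 84.3]
tcp_rot: [3.141, -0.001, -0.005]
ft_force: [-0.8, -0.2, 7.0]
t: 12.02
eef_pos: [534.4, -263.6, 84.3]
tcp_rot: [3.141, -0.001, -0.005]
ft_force: [-1.0, 0.6, 6.6]
t: 12.43
eef_pos: [534.4, -263.7, 84.3]
tcp_rot: [3.141, -0.001, -0.005]
ft_force: [-1.0, 1.3, 6.1]
wrist nest 6028 ((554.103271484375, -261.31072998046875), (130.50111389160156, 51.067543029785156), 89.72926330566406) [ 528.4 -326.7   34.4] [ 579.8 -196.1   46. ] 39.2
wrist bridge 3843 ((538.9251098632812, -263.13861083984375), (103.98933410644531, 21.85453224182129), 89.69196319580078) [ 528.2 -315.1  108. ] [ 550.1 -211.2  124. ] 114.9
side nest 290 ((532.2510375976562, -260.0489196777344), (139.05369567871094, 89.99874877929688), 89.90731811523438) [ 487.3 -329.6   34. ] [ 577.3 -190.5   45.8] 40.2
side bridge 84 ((532.6766357421875, -261.10888671875), (29.52548599243164, 105.29654693603516), 0.39085325598716736) [ 517.6 -313.7  108.4] [ 547.3 -208.4  123.5] 115.5
```

```bash
echo '[[0, 0, -15, 0, 0], [0, 0, -40, 0, 0], [0, 0, -65, 0, 0], [0, 0, -86, 0, 0], [0, 0, -86, 0, 0]]' | python3 -m handwheel|grep -E 'ft_|eef|open'; echo '[[-2, -25, 0, 0, 0], [-5, -60, 0, -0.04, 0], [-8, -100, 0, -0.08, 0], [-11, -140, 0, -0.12, 0], [-15, -180, 0, -0.15, 0]]' | python3 -m handwheel|grep -E 'ft_|eef|open'; python3 -c "
from h import *
delta(500,133,100,0.195)"
```

```text
eef_pos: [535.5, -264.3, 173.2]
ft_force: [-0.3, -0.4, -3.1]
opening: 0.29
eef_pos: [519.1, -81.8, 168.0]
ft_force: [0.4, 1.4, -3.4]
opening: 0.289
t 13.37 pos [519.1 -81.8 168. ] yaw 0.146 -> d [  12.5 -215.3   68.1] turn -0.049
```

```bash
echo '[[2, -40, 0, -0.01, 0], [4, -80, 0, -0.02, 0], [7, -120, 0, -0.03, 0], [10, -160, 0, -0.04, 0], [12, -195, 0, -0.05, 0]]' | python3 -m handwheel|grep -E 'ft_|eef|open'; echo '[[0, -15, 20, 0, 0], [0, -20, 45, 0, 0], [0, -20, 75, 0, 0], [0, -20, 100, 0, 0], [0, -20, 110, 0, 0]]' | python3 -m handwheel|grep -E 'ft_|eef|open';echo '[[0, 0, 4, 0, 0], [0, 0, 8, 0, 0], [0, 0, 11, 0, 0], [0, 0, 11, 0, 0]]' | python3 -m handwheel; python3 -c "
from h import *
delta(500,133,44.3,0.195)"
```

```text
eef_pos: [502.8, 113.5, 168.2]
ft_force: [1.2, 0.6, -2.8]
opening: 0.291
eef_pos: [497.7, 130.8, 55.6]
ft_force: [-0.6, -0.8, -3.6]
opening: 0.292
t: 14.53
eef_pos: [500.4, 130.8, 48.7]
tcp_rot: [3.141, -0.001, 0.195]
ft_force: [-0.1, 0.5, -3.5]
opening: 0.293
grip_force: 30.0
t 14.53 pos [500.4 130.8  48.7] yaw 0.195 -> d [ 0.1 -2.2  4.4] turn -0.0
```

```bash
echo '[[0, 0, 2, 0, 0], [0, 0, 4, 0, 0], [0, 0, 4.8, 0, 0], [0, 0, 4.8, 0, 0]]' | python3 -m handwheel; for i in 1 2 3; do echo '[[0, 0, 0, 0, 1], [0, 0, 0, 0, 1], [0, 0, 0, 0, 1], [0, 0, 0, 0, 1], [0, 0, 0, 0, 1]]' | python3 -m handwheel|grep -E 'ft_|eef|open|t:'; done
```

```text
t: 14.87
eef_pos: [500.4, 130.9, 44.3]
tcp_rot: [3.141, -0.001, 0.195]
ft_force: [-0.5, -1.6, 3.3]
opening: 0.289
grip_force: 30.0
t: 15.28
eef_pos: [500.0, 130.9, 43.5]
tcp_rot: [3.142, -0.0, 0.195]
ft_force: [0.1, 0.3, -0.4]
opening: 0.594
t: 15.7
eef_pos: [500.0, 130.9, 43.5]
tcp_rot: [3.142, -0.0, 0.195]
ft_force: [0.6, -0.2, 0.1]
opening: 0.938
t: 16.12
eef_pos: [500.0, 130.9, 43.5]
tcp_rot: [3.141, -0.0, 0.195]
ft_force: [1.0, 1.1, -0.4]
opening: 0.999
```

```bash
echo '[[0, 0, -20, 0, 1], [0, 0, -50, 0, 1], [0, 0, -90, 0, 1], [0, 0, -125, 0, 1], [0, 0, -125, 0, 1]]' | python3 -m handwheel|grep -E 'ft_|eef'; echo '[[-4, 40, 0, 0.12, 1], [-8, 80, 0, 0.24, 1], [-12, 120, 0, 0.36, 1], [-17, 160, 0, 0.48, 1], [-21, 200, 0, 0.6, 1]]' | python3 -m handwheel|grep -E 'ft_|eef|rot'
python3 - <<'E'
from h import *
delta(534.7,-261.3,168,-0.55)
im,d,P=cloud('wrist')
m=(abs(P[...,0]-500)<75)&(abs(P[...,1]-130)<75)&(P[...,2]>62)&(P[...,2]<90)
q=P[m]; print(len(q),len(q)>8 and (cv2.minAreaRect(q[:,:2].astype(np.float32)),np.median(q[:,2])))
E
```

```text
eef_pos: [502.5, 131.3, 174.6]
ft_force: [0.3, 0.6, -0.6]
eef_pos: [517.7, -71.1, 168.2]
tcp_rot: [3.142, 0.0, -0.411]
ft_force: [0.9, 0.5, -0.6]
t 16.95 pos [517.7 -71.1 168.2] yaw -0.411 -> d [ 91.5 167.6   0.2] turn 0.139
613 (((512.3195190429688, 97.67704772949219), (18.748699188232422, 35.31383514404297), 11.16602611541748), np.float64(74.87369729672349))
```

```bash
echo '[[18, 34, 0, 0.05, 1], [36, 68, 0, 0.1, 1], [54, 102, 0, 0.139, 1], [72, 135, 0, 0.139, 1], [91.5, 167.6, 0, 0.139, 1]]' | python3 -m handwheel|grep -E 'ft_|eef'; echo '[[0, 0, 15, 0, 1], [0, 0, 30, 0, 1], [0, 0, 30, 0, 1]]' | python3 -m handwheel|grep -E 'ft_|eef|rot'
python3 - <<'E'
from h import *
delta(534.7,-261.3,33.5,-0.55)
for n in ('wrist','side'):
    im,d,P=cloud(n)
    m=(abs(P[...,0]-534)<45)&(abs(P[...,1]+262)<45)&(P[...,2]>86)&(P[...,2]<102)
    q=P[m]; print(n,len(q),q.mean(0).round(1),cv2.minEnclosingCircle(q[:,:2].astype(np.float32)))
E
```

```text
eef_pos: [535.7, -261.3, 168.1]
ft_force: [0.0, 0.0, 0.2]
eef_pos: [534.7, -259.4, 135.4]
tcp_rot: [-3.142, 0.005, -0.545]
ft_force: [-0.5, -0.2, -0.4]
t 17.67 pos [ 534.7 -259.4  135.4] yaw -0.545 -> d [  1.5   1.6 101.9] turn 0.005
wrist 3416 [ 535.8 -262.1   93.1] ((534.6542358398438, -261.4128112792969), 27.284902572631836)
side 118 [ 533.4 -254.9   93.1] ((534.17138671875, -258.3560791015625), 31.09923553466797)
```

```bash
echo '[[0, 0, 20, 0, 1], [0, 0, 45, 0, 1], [0, 0, 70, 0, 1], [0, 0, 80, 0, 1], [0, 0, 80, 0, 1]]' | python3 -m handwheel|grep -E 'ft_|eef'; echo '[[0, 0, 5, 0, 1], [0, 0, 10, 0, 1], [0, 0, 10, 0, 1]]' | python3 -m handwheel|grep -E 'ft_|eef|rot'; python3 -c "
from h import *
delta(534.7,-261.3,33.5,-0.55)"
```

```text
eef_pos: [535.6, -258.7, 57.3]
ft_force: [0.7, 0.2, -0.3]
eef_pos: [536.3, -259.5, 48.9]
tcp_rot: [3.142, -0.001, -0.544]
ft_force: [0.3, 0.2, 0.5]
t 18.43 pos [ 536.3 -259.5   48.9] yaw -0.544 -> d [-0.5  2.3 15.4] turn 0.006
```

```bash
echo '[[-0.5, 2, 5, 0, 1], [-0.5, 2, 10, 0, 1], [-0.5, 2, 14, 0, 1], [-0.5, 2, 14, 0, 1]]' | python3 -m handwheel|grep -E 'ft_|eef'; for i in 1 2; do echo '[[0, 0, 0, 0, 0], [0, 0, 0, 0, 0], [0, 0, 0, 0, 0], [0, 0, 0, 0, 0], [0, 0, 0, 0, 0]]' | python3 -m handwheel|grep -E 'ft_|eef|rot|open|grip'; done
```

```text
eef_pos: [534.2, -260.8, 33.7]
ft_force: [-0.9, -1.0, 0.8]
eef_pos: [534.7, -261.0, 34.7]
tcp_rot: [3.141, -0.0, -0.544]
ft_force: [0.1, 0.2, -0.1]
opening: 0.704
grip_force: 0.0
eef_pos: [534.7, -261.2, 34.7]
tcp_rot: [3.141, -0.0, -0.544]
ft_force: [-1.7, -1.8, 1.0]
opening: 0.563
grip_force: 30.0
```

```bash
echo '[[0, 0, 0, -0.06, 0], [0, 0, 0, -0.12, 0], [0, 0, 0, -0.18, 0], [0, 0, 0, -0.24, 0], [0, 0, 0, -0.30, 0]]' | python3 -m handwheel; python3 -c "
from cell import state; print(state()['moment'],state()['ft_force'])"
```

```text
t: 20.02
eef_pos: [534.7, -260.8, 34.6]
tcp_rot: [-3.141, -0.0, -0.242]
ft_force: [0.6, 0.5, 1.2]
opening: 0.564
grip_force: 30.0
[ 0.08246767 -0.00723232 -0.21552647] [0.59753716 0.4917663  1.19039457]
```

Run:
```python
from h import *
im,d,P=cloud('wrist'); cv2.imwrite('pics/t1.png',cv2.resize(np.clip(im[140:340,220:420].astype(float)*1.6,0,255).astype(np.uint8)[...,::-1],(600,600)))
```

```text
(no output)
```

View pics/t1.png

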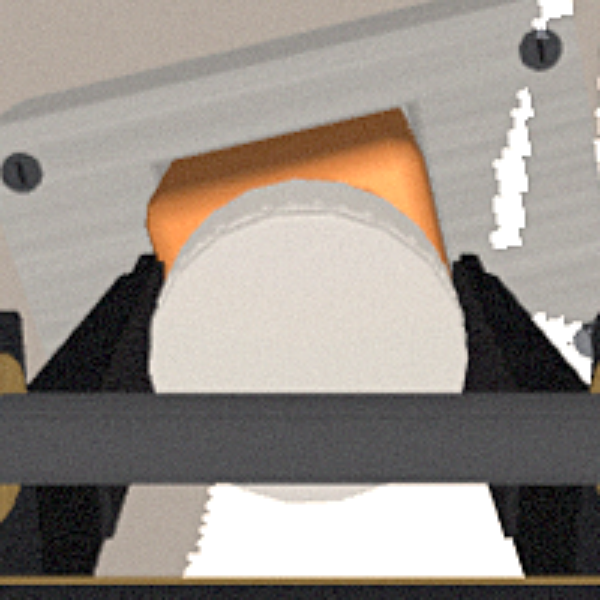

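The picture shows the cap centred between the fingers at (308,340), with the red tick hidden behind the gripper bar at row 440. I'll keep twisting and watch the moment.

```bash
echo '[[0, 0, 0, -0.08, 0], [0, 0, 0, -0.16, 0], [0, 0, 0, -0.24, 0], [0, 0, 0, -0.32, 0], [0, 0, 0, -0.4, 0]]' | python3 -m handwheel; python3 -c "
from cell import state; print(state()['moment'])"; echo '[[0, 0, 0, -0.08, 0], [0, 0, 0, -0.16, 0], [0, 0, 0, -0.24, 0], [0, 0, 0, -0.32, 0], [0, 0, 0, -0.42, 0]]' | python3 -m handwheel; python3 -c "
from cell import state; print(state()['moment'])";echo '[[0, 0, 0, 0, 0], [0, 0, 0, 0, 0], [0, 0, 0, 0, 0]]' | python3 -m handwheel
python3 - <<'E'
from h import *
print(state()['moment'])
im,d,P=cloud('side'); i,j=np.where((abs(P[...,0]-534)<40)&(abs(P[...,1]+260)<40)&(P[...,2]>60)); 
a=im[i.min()-5:i.max()+12,j.min()-10:j.max()+10]; 
im2,_,P2=cloud('wrist')
r=im2[...,0].astype(int)-im2[...,1]
m=(r>50)&(im2[...,1]<60)&(P2[...,2]>88); print(m.sum(), P2[m].mean(0) if m.any() else None)
q=P2[(abs(P2[...,0]-534)<40)&(abs(P2[...,1]+261)<40)&(P2[...,2]>85)&(P2[...,2]<103)]; print('captop',len(q),np.median(q[:,2]))
E
```

```text
t: 20.48
eef_pos: [534.7, -260.7, 34.7]
tcp_rot: [-3.141, -0.0, 0.158]
ft_force: [-0.2, -0.5, 2.7]
opening: 0.566
grip_force: 30.0
[ 0.20357484  0.10034655 -0.13819081]
t: 20.9
eef_pos: [535.3, -261.1, 35.4]
tcp_rot: [3.14, -0.001, 0.578]
ft_force: [0.2, 0.6, 8.7]
opening: 0.568
grip_force: 30.0
[ 0.25022461  0.08193108 -0.00118587]
t: 21.15
eef_pos: [535.3, -261.1, 35.4]
tcp_rot: [3.14, -0.001, 0.574]
ft_force: [-0.4, -0.3, 8.4]
opening: 0.567
grip_force: 30.0
[0.0698859  0.06070325 0.02468853]
0 None
captop 6682 94.06807281780301
```

The cap top rose 1 mm, the moment fell to zero and the seal is pushing up at 8 N, so the lugs are free. Lifting straight up.

```bash
echo '[[0, 0, -3, 0, 0], [0, 0, -7, 0, 0], [0, 0, -12, 0, 0], [0, 0, -18, 0, 0], [0, 0, -24, 0, 0]]' | python3 -m handwheel; echo '[[0, 0, -6, 0, 0], [0, 0, -11, 0, 0], [0, 0, -12, 0, 0], [0, 0, -12, 0, 0], [0, 0, -12, 0, 0]]' | python3 -m handwheel
python3 - <<'E'
from h import *
im,d,P=cloud('wrist')
q=P[(abs(P[...,0]-534)<45)&(abs(P[...,1]+261)<45)&(P[...,2]>115)&(P[...,2]<140)]; print('captop',len(q),np.median(q[:,2]))
s,_,_=cloud('side'); t,_,_=cloud('top')
a=cv2.resize(s[140:290,300:400],(400,600),interpolation=cv2.INTER_CUBIC); b=cv2.resize(im[100:400,220:420],(400,600))
cv2.imwrite('pics/end.png',np.clip(np.hstack([a,b]).astype(float)*1.6,0,255).astype(np.uint8)[...,::-1])
E
```

```text
t: 21.67
eef_pos: [534.6, -260.9, 59.0]
tcp_rot: [-3.141, 0.0, 0.576]
ft_force: [0.1, 0.6, -0.2]
opening: 0.562
grip_force: 30.0
t: 22.08
eef_pos: [534.6, -260.9, 70.5]
tcp_rot: [3.142, 0.0, 0.576]
ft_force: [0.2, -0.0, -1.0]
opening: 0.566
grip_force: 30.0
captop 7075 129.06752556562995
```

View pics/end.png

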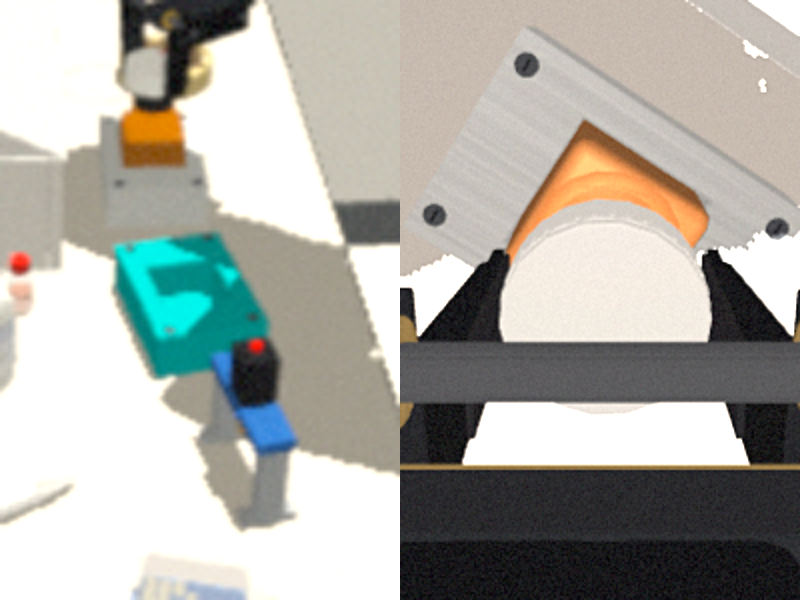

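The side half shows the cap held at (145,75), clear above the jar, which is still in its nest at (152,135). The gauge is standing on the worktop at (255,430). Cap top is at 129 mm, so its lower edge is about 19 mm above the rim.

```bash
python3 -c "
from cell import job_done; print(job_done())"
```

```text
the job is handed in; nothing more can be done
None
```

The job is handed in at about 22 s, with no verdict returned: the gauge stood on the nest over the cap for about 1.5 s and is back upright on the worktop, and the cap is twisted free and held level about 19 mm above the jar's rim, with the jar still in its nest.

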